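# Put a fresh cell in the talking anatomy base and screw its battery hatch shut

## Robot

A 6-joint arm with a two-finger parallel gripper is mounted at the origin on the work surface. World frame = base frame: x ahead of the robot, y to its left, z up, the work surface at z = 0. Lengths are in mm, angles in rad, forces in N, time in s.
With the tool pointing down it reaches from about 425 to 1125 mm from the base axis. Payload 14.9 kg.
Tool frame: the origin (TCP) lies at the very end of the fingers, on their centre line; the grasp point (between the pads) lies 19 mm behind it (robot.tcp_to_grasp is the distance from the TCP to the grasp point, in mm); z points along the fingers, y is the line along which they close (so a half turn about z gives the same grasp; the last joint's range is limited). The gripper opens to 91 mm and grips with 3 to 60 N. Pads are 32 mm wide; open, the fingers measure 118 mm over their backs; the gripper's body (76 mm by 178 mm) begins 60 mm behind the grasp point.
Start: joints at [-1.17, 0.379, 1.734, -0, 1.028, -0.033], TCP at [294.223, -635.178, 184.532] pointing down, gripper open.
Joint ranges: [-2.77, 2.77], [-0.74, 2.19], [0, 2.66], [-1.06, 4.2], [0.31, 2.87], [-3.08, 3.08]. Speed limits (rad/s): [1.89, 1.89, 2.39, 3.14, 3.14, 3.14].

## Interface

Orientations are given as a 3x3 rotation matrix whose columns are the frame's x, y, z axes.
In Python, from workcell import robot, get_image, ticket gives the robot as it stands.
- The arm moves only by the shell command python3 -m creep 'ROWS' [OPENING] [FORCE]. ROWS is JSON, a list of rows, each a list of 2 entries, a list of its own where there are three numbers: the shift along the tool's x, y, z in m, then the turn about the tool's z in degrees. In form: [[[x, y, z], roll], ...]. A call has 1 to 8 rows; each row is the pose to reach, as a shift and turn from the pose commanded when the call began, along the tool's axes at that moment; what a row does not reach only later rows make up. A row lasts 1/12 s, in which the tool goes at most 41.7 mm and 7.16 degrees, less where a joint would pass 70% of its speed; a pose out of reach is approached as far as the arm can. A call with a gripper value outside its range is refused whole. OPENING is the opening, from 0 (shut) to 1 (fully open), set as the call begins (- or left out, the last holds). The fingers move at their own pace and stop on an object; FORCE is the grip in N (left out, the last holds). Time passes only in rows, so rows that repeat a pose let the fingers close. It gives the time, the measured TCP pose, the force, the opening and the grip force at its end, in the units of the state.
- robot.get_obs(): the state, without advancing time (a new reading comes with each control period).
- get_image(name): name is "scene" or "side" or "wrist"; returns a dict with "image" (400x640x3 uint8, red, green, blue), "fx", "fy", "cx", "cy" (pixels), "rvec" (rotation vector, rad) and "tvec" (3), from world to camera coordinates, as OpenCV has them. Camera axes: x right, y down, z forward; pixel columns grow to the right and rows downward; lengths in mm; the calibration is good to about 2 mm. A picture is of the moment at which its call begins. There is no depth.
- ticket.finish_job(): hands the job in; it is judged then, once.
The state is a dict: "t": time; "qpos": joint angles; "joint_velocities": joint speeds; "joint_efforts": joint torques, N m; "tool_pos": TCP position; "eef_rot": TCP orientation; "contact_force": force on the tool from outside, world axes, zero at the start; "moment": the same for the moment, N m; "finger_gap": finger opening in mm; "grip_force": force on a finger pad.
Only numpy, scipy, OpenCV 4.12 (cv2) and the standard library are available. Lean on these libraries where they do the work, as an engineer would, in place of code of your own. Each camera call takes 0.05 s, during which the arm holds its last target. There are 200 camera calls.

## Task

The talking anatomy base has gone silent: take the fresh green and copper cell and lay it, without dropping it, in the open battery well, with its flat end towards the coil spring and its button end towards the brass strip. Then swing the hatch fully shut and do up its captive screw: push the black knob down against its spring and, while it is down, turn it clockwise about a quarter turn to its stop, so that it stays down. Leave the used grey cell and everything else standing about where it is.

Things in the scene. Friction and masses are not known exactly. Their poses are not given: they have to be found in the camera images.
- cell: the fresh D cell, to be fitted: dark green jacket with a copper band at its + end, 33 mm in diameter, 61 mm long, 0.135 kg, lying on its side on the shelf. Origin in its middle, on its axis (16.5 mm above what it lies on); its own x axis runs along the cell towards the + (button) end, so it may be rolled by any angle about x
- cell_plus (a point): the tip of the fresh cell's small steel + button, on its axis, 30.5 mm from the cell's middle
- base: the talking base, a light-grey plastic housing fixed to the shelf, 220 mm (x) by 300 mm (y), deck 70 mm high. Origin under its middle, on the shelf; x points to its back (away from the robot, give or take its yaw), y to its left, z up. Left of the deck: red button (at x -45, y +85, 22 mm high) and heart pedestal (x +45, y +85; heart top 185 mm above the shelf). Right: the battery well
- bay (a point): middle of the cell when it lies properly in the well: 17 mm above well_floor, 45 mm above the shelf. The cell lies along the base's x axis, + end to +x, between a brass strip at the far (+x) end and a steel plate with a coil spring at the near (-x) end, each 34 mm from here: about 3.5 mm of play either way
- bay_plus (a point): where the tip of the + button comes: 30.5 mm from bay towards the base's +x, 3.5 mm short of the brass strip
- hatch (a joint): angle of the battery hatch, rad: 0 shut (flush with the deck), 1.57 upright, 2.1 wide open; starts at 1.75 to 2.05. Stiff friction hinge (0.17 N m): it stays where it is left and must be pushed all the way. A plate 121 mm long from hinge to free edge, 106 mm wide, 4 mm thick; push it shut on its outer face, beside the knob
- hatch_hinge (a point): middle of the hatch's hinge line, in the plane of the hatch's inner face (the outer face is 4 mm off); the hinge line runs along the base's y axis, 54 mm beyond the middle of the well (towards the base's +x), 66 mm above the shelf
- knob_top (a point): middle of the top face of the captive screw's round black fluted knob, on its axis; moves with hatch and knob. Knob 30 mm in diameter, 24 mm high, on the hatch's outer face, 105 mm from the hinge, mid-width. Released, its underside is 11.5 mm off the hatch on a coil spring (top 35.5 mm off; 105.5 mm above the shelf, hatch shut); pushed right down, 1 mm off
- knob_push (a joint): how far the knob is pushed in, m: 0 released, 0.0105 the end of its travel; the spring pushes back with 2 N at 0 and 6 N at the end. It springs back up if let go before it is turned in; turned in, it stays at about 0.008
- knob (a joint): turn of the knob, rad, growing clockwise from above, -0.3 to a stop at 1.3, friction 0.03 N m; starts at -0.15 to 0.2. Below 0.3 (hatch shut) the screw's cross lug meets its slot and the knob can be pushed in beyond 0.008 m; turned on while down, the lug slides under a cam, which holds it from about 0.5 on, level from 0.95 to the stop. Turned while up, the cam blocks the push
- spent_cell: the used D cell, grey jacket, no copper band, same size, lying on the shelf; leave it
- heart: beige plastic heart model, 65 mm wide and about 105 mm high, loose on its pedestal on the base, origin at its underside; leave it
- lung: purple plastic lung half, 155 by 90 by 36 mm, lying on the shelf, origin at its underside; leave it
- sternum: white plastic sternum, 155 by 52 by 11 mm, lying on the shelf, origin at its underside; leave it
- vein_ring: small blue plastic ring, 44 mm in diameter, 9 mm high, lying on the shelf, origin at its underside; leave it
- carton: green battery carton with a copper band, 40 by 74 by 68 mm high, standing on the shelf, origin at its underside; leave it
- well_floor (a point): middle of the well's floor, 28 mm above the shelf, 42 mm below the deck (at x +8, y -75 in the base). The well is 72 mm along the base's x, 92 mm along y. Four bevelled ribs, 15 mm high, 36 mm apart in y, stand 24 mm either side of the middle and take the cell along x; between them the fingers have 42 mm of x and all 92 mm of y
Not all that is in view belongs to the job. Leave any blue look-alike of the cell alone.

How it is judged (in metres and radians):
On the way, in this order (a step that is already met when the one before it is completed fails the run):
1. the fresh cell lies in the well, the right way round and let go (distance between cell and bay below 0.008 m and distance between cell_plus and bay_plus below 0.01 m and contact force between the fingers and cell below 0.1 N), for 0.2 s.
2. the hatch is shut over it (value of joint hatch below 0.05 rad), for 0.2 s.
At the end, for the whole second after the job is handed in: The fresh cell lies in the well within 8 mm of its place with its + tip within 10 mm of its place by the brass strip; the hatch is shut (within 0.04 rad), the knob is turned to beyond 1.1 rad of its 1.3 and, let go, stays pushed in by more than 6.5 mm (distance between cell and bay below 0.008 m and distance between cell_plus and bay_plus below 0.01 m and value of joint hatch below 0.04 rad and value of joint knob above 1.1 rad and value of joint knob_push above 0.0065 m); the robot touches nothing.
It fails at once if the fresh cell is dropped (it falls free more than about 25 mm) or thrown (contact force between the fingers and cell below 0.05 N and linear speed of cell above 0.7 m/s).
It fails at once if the used cell is moved by more than 30 mm (distance of spent_cell from where it was at the start of the episode above 0.03 m).
It fails at once if the heart is moved by more than 20 mm (distance of heart from where it was at the start of the episode above 0.02 m).
It fails at once if the lung, sternum, vein ring or carton is moved by more than 30 mm (distance of any of lung, sternum, vein_ring, carton from where it was at the start of the episode above 0.03 m).
It also fails if it takes over 64 s, if anything falls off the work surface, if the arm or the gripper's body presses on something with over 40 N, if the wrist force passes 120 N, or if a joint passes its speed limit or range.

## Working session

There is one attempt and no reset: what is moved stays moved. The work goes in short steps, Python scripts to look and compute and a shell command to move; the robot and the scene stay as the last step left them, time stands still between calls to the robot, and variables do not carry over. Pictures are saved under pics/ and viewed, at most 10 in all, crops included, and the job is handed in when it is done.

```bash
mkdir -p pics; ls; cat > h.py <<'E'
import numpy as np, cv2
from workcell import robot, get_image, ticket
def cam(n):
    d=get_image(n); K=np.array([[d['fx'],0,d['cx']],[0,d['fy'],d['cy']],[0,0,1]],float)
    return d['image'],K,np.array(d['rvec'],float).reshape(3),np.array(d['tvec'],float).reshape(3)
def save(n,c): cv2.imwrite(f'pics/{n}.png',c[0][:,:,::-1])
def ray(c,u,v):
    R=cv2.Rodrigues(c[2])[0]; return -R.T@c[3], R.T@np.linalg.inv(c[1])@np.array([u,v,1.])
def onz(c,u,v,z):
    o,d=ray(c,u,v); return o+d*(z-o[2])/d[2]
def proj(c,P): return cv2.projectPoints(np.array(P,float).reshape(-1,1,3),c[2],c[3],c[1],None)[0].reshape(-1,2)
E
python3 - <<'E'
from h import *
a=cam('scene');b=cam('side');w=cam('wrist')
for n,c in zip(('scene','side','wrist'),(a,b,w)):
    save(n+'0',c); print(n,ray(c,320,200),c[1][0,0])
o=robot.get_obs(); print(o['tool_pos'],o['eef_rot'],o['t'],robot.tcp_to_grasp)
E
```

```text
pics
scene (array([ 956.15493051, -635.9935577 ,  642.79199978]), array([-0.42801096,  0.70587264, -0.56440691])) 371.03628416090464
side (array([264.89232914, 666.48319775, 861.69462204]), array([ 0.25205399, -0.57473323, -0.77873743])) 373.02706717082594
wrist (array([ 360.12311284, -603.98137683,  384.33630764]), array([-0.22686214, -0.12293425, -0.96630371])) 308.20705114080425
[ 294.08043073 -634.87342733  184.01469484] [[ 9.07401071e-01  4.20265601e-01 -3.48196216e-04]
 [ 4.20265745e-01 -9.07400712e-01  8.07577465e-04]
 [ 2.34435347e-05 -8.79131598e-04 -9.99999613e-01]] 0.15 18.8
```

View pics/scene0.png

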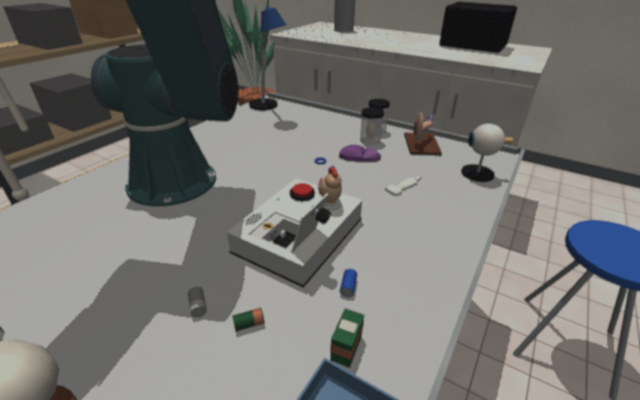

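View pics/side0.png

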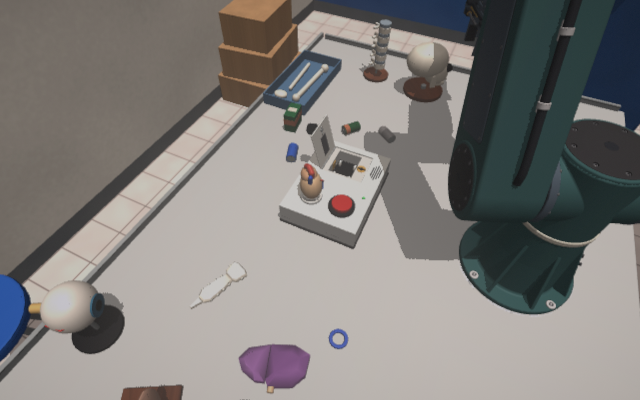

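Scene view: the green cell with the copper end is at (249,319), the grey spent cell at (197,301), the blue look-alike at (349,282), and the green/copper carton at (346,337). I choose (249,319); in the side view it is at (351,128). The base is at about (295,225), with its hatch open. Next is a close crop to check the choice and get the base corners.

```bash
python3 - <<'E'
import cv2
a=cv2.imread('pics/scene0.png')[170:345,175:375]; b=cv2.imread('pics/side0.png')[95:245,265:405]
cv2.imwrite('pics/c1.png',cv2.resize(a,None,fx=4,fy=3.4,interpolation=cv2.INTER_CUBIC)[:600])
cv2.imwrite('pics/c1.png',cv2.resize(a[:150],None,fx=4,fy=4,interpolation=cv2.INTER_CUBIC))
cv2.imwrite('pics/c2.png',cv2.resize(b,None,fx=4,fy=4,interpolation=cv2.INTER_CUBIC))
E
```

```text
(no output)
```

View pics/c1.png

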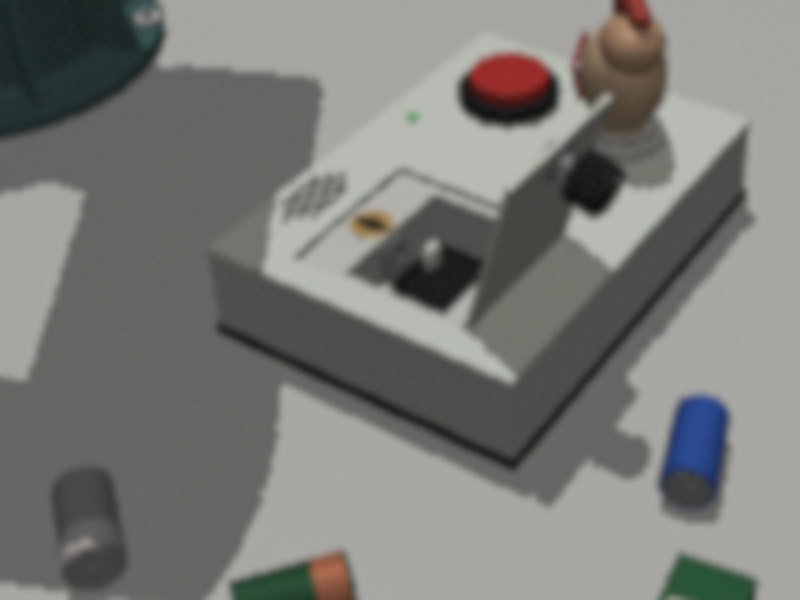

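View pics/c2.png

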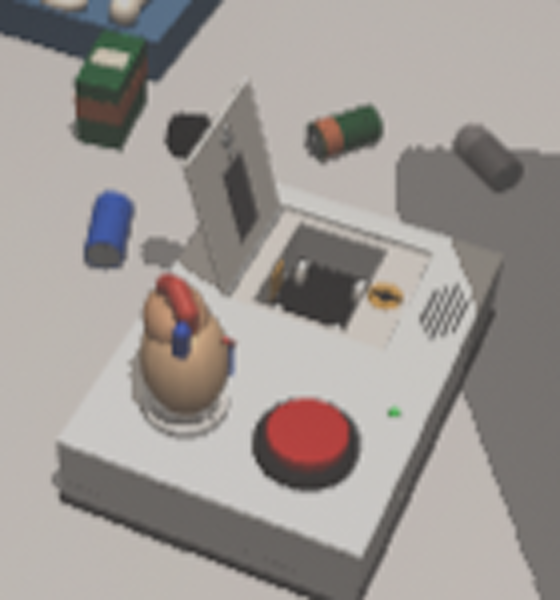

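The crops confirm the dark green cell with the copper end: the copper is at about scene (257,317), the green at about (240,322). Deck corners in scene-crop pixels are (210,250), (515,383), (747,122) and (487,35). Next I fit the base, cell and hatch.

```bash
cat > fit.py <<'E'
from h import *
from scipy.optimize import least_squares
S=cam('scene');D=cam('side')
f=lambda x,y,ox,oy:((x+.5)/4-.5+ox,(y+.5)/4-.5+oy)
s=lambda x,y:f(x,y,175,170); d=lambda x,y:f(x,y,265,95)
obs=[(S,s(210,250),-110,-150,70),(S,s(515,383),110,-150,70),(S,s(747,122),110,150,70),(S,s(487,35),-110,150,70),
(D,d(60,445),110,150,70),(D,d(362,557),-110,150,70),(D,d(500,258),-110,-150,70)]
def B(p,P):
    c,sn=np.cos(p[2]),np.sin(p[2]); P=np.array(P,float); return np.array([p[0]+c*P[0]-sn*P[1],p[1]+sn*P[0]+c*P[1],P[2]])
res=lambda p:np.concatenate([proj(c,B(p,(x,y,z)))[0]-uv for c,uv,x,y,z in obs])
b=least_squares(res,[600,-200,0]); print('base',b.x,np.round(b.fun,1))
bx=b.x
# cell
def hull(c,p):
    ax=np.array([np.cos(p[2]),np.sin(p[2]),0]); n=np.array([-ax[1],ax[0],0]); t=np.linspace(0,6.28,40)
    P=[np.array([p[0],p[1],16.5])+k*ax+16.5*(np.cos(a)*n+np.sin(a)*np.array([0,0,1])) for k in(-29,29) for a in t]
    m=cv2.moments(cv2.convexHull(proj(c,P).astype(np.float32))); return m
def feat(m): return np.array([m['m10']/m['m00'],m['m01']/m['m00']])
def mask(c,u,v,r=30):
    h=cv2.cvtColor(c[0],cv2.COLOR_RGB2HSV); I=c[0].astype(int)
    g=(I[:,:,1]>I[:,:,0]*1.25)&(I[:,:,1]>I[:,:,2]*1.15); k=(I[:,:,0]>I[:,:,1]*1.35)&(I[:,:,0]>60)
    z=np.zeros_like(g); z[v-r:v+r,u-r:u+r]=1; return g&z,k&z
ps=[]
for c,u,v,r in((S,249,319,20),(D,351,128,13)):
    g,k=mask(c,u,v,r); G=np.argwhere(g)[:,::-1].mean(0);K=np.argwhere(k)[:,::-1].mean(0); A=np.argwhere(g|k)[:,::-1].mean(0)
    ps.append((c,A)); g0=onz(c,*G,22);k0=onz(c,*K,22); print(g.sum(),k.sum(),A,g0,k0,np.arctan2(*(k0-g0)[1::-1]))
    p0=[*onz(c,*A,20)[:2],np.arctan2(*(k0-g0)[1::-1])]
yaw=p0[2]
r=least_squares(lambda q:np.concatenate([feat(hull(c,[q[0],q[1],yaw]))-A for c,A in ps]),p0[:2]); print('cell',r.x,yaw,r.fun)
print('bay',B(bx,(8,-75,45)))
np.save('base.npy',bx)
E
python3 fit.py
```

```text
base [ 5.08724084e+02 -4.69060848e+00  2.22548031e-02] [-0.7 -0.6 -0.3 -0.6  0.4 -1.4 -1.3 -1.1 -1.6 -0.8 -0.4 -0.3 -0.1 -1.3]
266 119 [247.71688312 318.94285714] [ 580.10735099 -305.71397698   22.        ] [ 597.95512035 -283.17646098   22.        ] 0.9010054953888964
53 34 [351.51724138 126.25287356] [ 570.87637609 -306.41057828   22.        ] [ 587.0136648  -282.19784747   22.        ] 0.9829233119829308
cell [ 581.22023537 -300.07251689] 0.9829233119829308 [-1.82473696  1.30411179 -0.86727134  0.35563527]
bay [518.39107536 -79.49401266  45.        ]
```

```bash
python3 -m creep '[[[0.036,-0.017,0],-4],[[0.072,-0.033,0],-8],[[0.108,-0.05,0],-12],[[0.144,-0.066,0],-16],[[0.18,-0.083,0],-20],[[0.216,-0.099,0],-24],[[0.252,-0.116,0],-28],[[0.288,-0.132,0],-30]]' 0.8 10
cat > to.py <<'E'
# usage: to.py x y z yawdeg -> shift in tool axes (m) and roll (deg)
from h import *; import sys
def to(x,y,z,yaw):
    o=robot.get_obs(); R=np.array(o['eef_rot']); p=np.array(o['tool_pos'])
    s=R.T@(np.array([x,y,z])-p)/1000; cur=np.degrees(np.arctan2(R[1,0],R[0,0]))
    print('t',round(o['t'],2),'tcp',p.round(1),'yaw',cur.round(2),'F',np.round(o['contact_force'],1),'shift',s.round(4),'roll',round(cur-yaw,2),'gap',o['finger_gap'])
if __name__=='__main__': to(*map(float,sys.argv[1:5]))
E
python3 to.py 581 -300 184 55
```

```text
t: 0.92
tool_pos: [501.0, -392.6, 184.6]
eef_rot: [[0.572, 0.82, 0.0], [0.82, -0.572, -0.0], [0.0, 0.0, -1.0]]
contact_force: [-0.3, -0.4, -0.3]
finger_gap: 73.0
grip_force: 0.0
t 0.92 tcp [ 501.  -392.6  184.6] yaw 55.08 F [-0.3 -0.4 -0.3] shift [0.1217 0.0126 0.0006] roll 0.08 gap 73.01496246411874
```

```bash
python3 -m creep '[[[0.04,0.004,0],0],[[0.08,0.008,0],0],[[0.121,0.012,0],0],[[0.121,0.012,0],0],[[0.121,0.012,0],0]]' 0.6
python3 - <<'E'
from h import *
w=cam('wrist'); save('w1',w)
print(proj(w,[[581,-300,16.5],robot.get_obs()['tool_pos']]))
E
```

```text
t: 1.33
tool_pos: [580.5, -300.7, 184.4]
eef_rot: [[0.573, 0.819, -0.0], [0.819, -0.573, 0.0], [-0.0, -0.0, -1.0]]
contact_force: [-0.3, -0.5, 0.4]
finger_gap: 54.9
grip_force: 0.0
[[315.0585156  179.48665575]
 [315.22521055 229.62247662]]
```

View pics/w1.png

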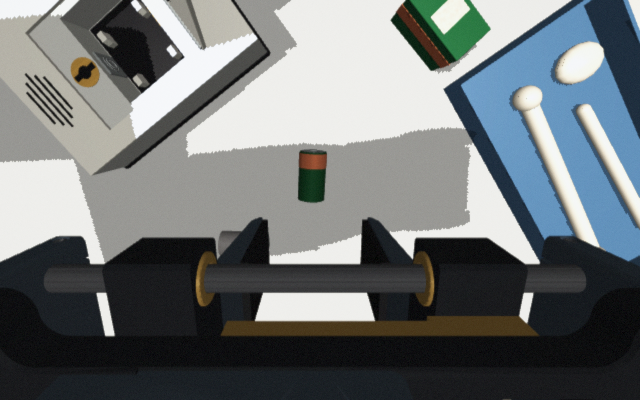

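Wrist view: the cell's middle is at (312,177), with the copper end up at (313,160), close to the predicted (315,179). The carton is at (440,30), well clear. I'll refine the cell pose from its mask.

```bash
python3 - <<'E'
import io,contextlib
with contextlib.redirect_stdout(io.StringIO()):
    from fit import *
from to import to
w=cam('wrist'); g,k=mask(w,312,177,40)
m=(g|k).astype(np.uint8); M=cv2.moments(m,True); A=feat(M)
def f2(M): return np.array([*feat(M), 40*0.5*np.arctan2(2*M['mu11'],M['mu20']-M['mu02'])])
t=f2(M)
def rs(q):
    r=f2(hull(w,q))-t; r[2]=(r[2]+20*np.pi)%(40*np.pi)-20*np.pi; return r
r=least_squares(rs,[581,-300,0.96],x_scale=[1,1,.02]); print(r.x,np.degrees(r.x[2]),r.fun,m.sum(),hull(w,r.x)['m00'])
to(r.x[0],r.x[1],5,np.degrees(r.x[2]))
E
```

```text
fit.py:25: RuntimeWarning: Mean of empty slice.
  g,k=mask(c,u,v,r); G=np.argwhere(g)[:,::-1].mean(0);K=np.argwhere(k)[:,::-1].mean(0); A=np.argwhere(g|k)[:,::-1].mean(0)
  ret = um.true_divide(
Traceback (most recent call last):
  File "fit.py", line 29, in <module>
    r=least_squares(lambda q:np.concatenate([feat(hull(c,[q[0],q[1],yaw]))-A for c,A in ps]),p0[:2]); print('cell',r.x,yaw,r.fun)
  File "fit.py", line 29, in <lambda>
    r=least_squares(lambda q:np.concatenate([feat(hull(c,[q[0],q[1],yaw]))-A for c,A in ps]),p0[:2]); print('cell',r.x,yaw,r.fun)
                                             ~~~~^^^^^^^^^^^^^^^^^^^^^^^^^
  File "fit.py", line 18, in feat
    def feat(m): return np.array([m['m10']/m['m00'],m['m01']/m['m00']])
                                  ~~~~~~~~^~~~~~~~~
ZeroDivisionError: float division by zero
```

```bash
(echo 'from h import *'; echo 'from scipy.optimize import least_squares'; grep -n '' fit.py | sed -n '/^9:/,/^11:/p;/^15:/,/^23:/p' | sed 's/^[0-9]*://' | grep -v '^res\|^# ') > fn.py
cat >> fn.py <<'E'
def f2(M): return np.array([*feat(M), 40*0.5*np.arctan2(2*M['mu11'],M['mu20']-M['mu02'])])
def cellfit(w,u,v,r,q0):
    g,k=mask(w,u,v,r); m=(g|k).astype(np.uint8); t=f2(cv2.moments(m,True))
    def rs(q):
        r=f2(hull(w,q))-t; r[2]=(r[2]+20*np.pi)%(40*np.pi)-20*np.pi; return r
    r=least_squares(rs,q0,x_scale=[1,1,.02]); print('cell',r.x,np.degrees(r.x[2]),r.fun.round(2),m.sum(),hull(w,r.x)['m00']); return r.x
E
python3 - <<'E'
from fn import *
from to import to
q=cellfit(cam('wrist'),312,177,40,[581,-300,0.96])
to(q[0],q[1],5,np.degrees(q[2]))
E
```

```text
Traceback (most recent call last):
  File "fn.py", line 3
    c,sn=np.cos(p[2]),np.sin(p[2]); P=np.array(P,float); return np.array([p[0]+c*P[0]-sn*P[1],p[1]+sn*P[0]+c*P[1],P[2]])
IndentationError: unexpected indent
```

```bash
sed -i '3i def B(p,P):' fn.py; sed -n 1,18p fn.py
python3 - <<'E'
from fn import *
from to import to
q=cellfit(cam('wrist'),312,177,40,[581,-300,0.96])
to(q[0],q[1],5,np.degrees(q[2]))
E
```

```text
from h import *
from scipy.optimize import least_squares
def B(p,P):
    c,sn=np.cos(p[2]),np.sin(p[2]); P=np.array(P,float); return np.array([p[0]+c*P[0]-sn*P[1],p[1]+sn*P[0]+c*P[1],P[2]])
b=least_squares(res,[600,-200,0]); print('base',b.x,np.round(b.fun,1))
    ax=np.array([np.cos(p[2]),np.sin(p[2]),0]); n=np.array([-ax[1],ax[0],0]); t=np.linspace(0,6.28,40)
    P=[np.array([p[0],p[1],16.5])+k*ax+16.5*(np.cos(a)*n+np.sin(a)*np.array([0,0,1])) for k in(-29,29) for a in t]
    m=cv2.moments(cv2.convexHull(proj(c,P).astype(np.float32))); return m
def feat(m): return np.array([m['m10']/m['m00'],m['m01']/m['m00']])
def mask(c,u,v,r=30):
    h=cv2.cvtColor(c[0],cv2.COLOR_RGB2HSV); I=c[0].astype(int)
    g=(I[:,:,1]>I[:,:,0]*1.25)&(I[:,:,1]>I[:,:,2]*1.15); k=(I[:,:,0]>I[:,:,1]*1.35)&(I[:,:,0]>60)
    z=np.zeros_like(g); z[v-r:v+r,u-r:u+r]=1; return g&z,k&z
ps=[]
def f2(M): return np.array([*feat(M), 40*0.5*np.arctan2(2*M['mu11'],M['mu20']-M['mu02'])])
def cellfit(w,u,v,r,q0):
    g,k=mask(w,u,v,r); m=(g|k).astype(np.uint8); t=f2(cv2.moments(m,True))
    def rs(q):Traceback (most recent call last):
  File "<stdin>", line 1, in <module>
  File "fn.py", line 6
    ax=np.array([np.cos(p[2]),np.sin(p[2]),0]); n=np.array([-ax[1],ax[0],0]); t=np.linspace(0,6.28,40)
IndentationError: unexpected indent
```

```bash
sed -i '5s/.*/def hull(c,p):/' fn.py
python3 - <<'E'
from fn import *
from to import to
q=cellfit(cam('wrist'),312,177,40,[581,-300,0.96])
to(q[0],q[1],5,np.degrees(q[2]))
E
```

```text
cell [ 577.34998285 -296.77684831    0.98063724] 56.18637511484809 [-0.52  2.84 -2.33] 1258 1391.4401442543603
t 1.53 tcp [ 578.8 -303.3  184.4] yaw 54.78 F [ 0.4 -0.9 -0.5] shift [ 0.0045 -0.0049  0.1794] roll -1.4 gap 54.92341663809713
```

```bash
sed -i "s/x_scale=\[1,1,.02\]/x_scale=[1,1,.02],diff_step=1e-3/" fn.py
python3 - <<'E'
from fn import *
from to import to
w=cam('wrist')
q=cellfit(w,312,177,40,[581,-300,0.96])
to(q[0],q[1],5,np.degrees(q[2]))
for i in range(3): w=cam('side'); print(np.array(robot.get_obs()['tool_pos']).round(1),w[3])
E
```

```text
cell [ 579.79529138 -294.37764819    0.92037024] 52.733330326732414 [-0.  0.  0.] 1253 1396.9538590877783
t 1.58 tcp [ 578.8 -303.3  184.5] yaw 54.77 F [-0.7 -0.   0.1] shift [ 0.0079 -0.0043  0.1795] roll 2.04 gap 55.143752835575796
[ 578.8 -303.3  184.5] [517.86055165 174.79232161 978.85316259]
[ 578.9 -303.2  184.5] [517.86055165 174.79232161 978.85316259]
[ 579.  -303.1  184.6] [517.86055165 174.79232161 978.85316259]
```

```bash
python3 - <<'E'
from fn import *
w=cam('wrist'); g,k=mask(w,312,177,40); a=np.argwhere(g|k); print(a.min(0),a.max(0))
col=w[0][140:212,312].astype(int)
for i in list(range(0,18))+list(range(54,72)): print(140+i,col[i],end=';')
for q in([581.2,-300.1,.95],[579.8,-294.4,.92]):
    ax=np.array([np.cos(q[2]),np.sin(q[2]),0]);
    print(proj(w,[np.array([q[0],q[1],z])+s*ax for s,z in((-29,33),(-29,0),(29,33),(29,0))]).round(1).tolist())
E
```

```text
[149 298] [199 326]
140 [240 240 237];141 [239 239 235];142 [238 238 235];143 [230 230 227];144 [179 179 174];145 [152 151 149];146 [135 133 131];147 [101 104 102];148 [100 103 100];149 [88 89 89];150 [44 63 48];151 [47 57 33];152 [136  78  52];153 [148  82  53];154 [151  80  51];155 [151  83  52];156 [152  81  53];157 [150  81  51];194 [22 59 32];195 [25 61 34];196 [19 54 30];197 [22 58 30];198 [21 55 31];199 [38 67 46];200 [106 115 107];201 [147 148 143];202 [153 153 149];203 [154 153 150];204 [157 157 151];205 [155 156 152];206 [156 154 152];207 [153 152 147];208 [155 155 151];209 [154 155 152];210 [155 154 150];211 [158 157 153];[[315.0, 203.9], [314.9, 197.0], [315.3, 154.8], [315.3, 151.7]]
[[310.5, 200.7], [310.8, 194.1], [312.2, 151.4], [312.4, 148.6]]
```

```bash
python3 -m creep '[[[0.006,-0.004,0.035],2],[[0.006,-0.004,0.07],2],[[0.006,-0.004,0.105],2],[[0.006,-0.004,0.135],2],[[0.006,-0.004,0.145],2],[[0.006,-0.004,0.145],2]]' 0.6
python3 - <<'E'
from fn import *
from to import to
to(579.5,-295.5,5,53)
w=cam('wrist'); cellfit(w,312,190,100,[579,-297,0.92]); save('w2',w)
E
```

```text
t: 2.28
tool_pos: [578.1, -294.5, 37.2]
eef_rot: [[0.604, 0.797, -0.004], [0.797, -0.604, 0.002], [-0.001, -0.004, -1.0]]
contact_force: [-1.0, 0.6, 0.4]
finger_gap: 55.0
grip_force: 0.0
t 2.28 tcp [ 578.1 -294.5   37.2] yaw 52.84 F [-1.   0.6  0.4] shift [0.0001 0.0019 0.0322] roll -0.16 gap 55.00934276035641
cell [ 579.36661421 -295.77760382    0.95506897] 54.721421369096255 [ 0. -0.  0.] 3345 3679.3943460527807
```

View pics/w2.png

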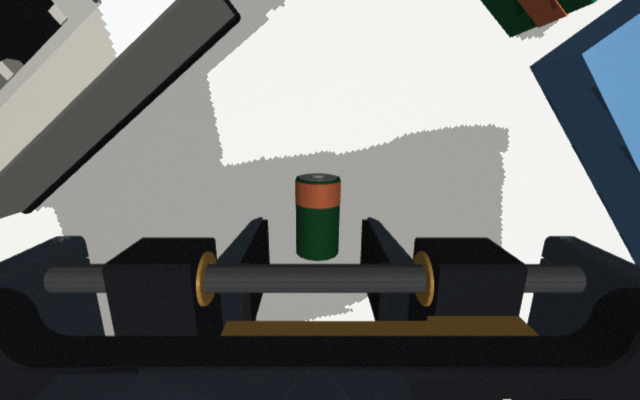

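The cell sits between the fingers at (318,218), copper end forward. The two fits agree within 1 mm, so I go down and grip.

```bash
python3 -m creep '[[[0,0.001,0.015],0],[[0,0.001,0.028],-0.5],[[0,0.001,0.032],-0.5],[[0,0.001,0.032],-0.5]]' 0.6 && python3 -m creep '[[[0,0,0],0],[[0,0,0],0],[[0,0,0],0],[[0,0,0],0],[[0,0,0],0],[[0,0,0],0]]' 0.2 25; python3 to.py 579.5 -295.5 184 53
```

```text
t: 2.67
tool_pos: [580.0, -295.5, 6.7]
eef_rot: [[0.597, 0.802, -0.001], [0.802, -0.597, 0.001], [-0.0, -0.001, -1.0]]
contact_force: [0.4, -0.0, 0.2]
finger_gap: 55.0
grip_force: 0.0
t: 3.17
tool_pos: [580.6, -295.8, 7.8]
eef_rot: [[0.597, 0.802, 0.0], [0.802, -0.597, -0.0], [0.0, 0.0, -1.0]]
contact_force: [-1.1, -0.3, -0.6]
finger_gap: 19.4
grip_force: 0.0
t 3.17 tcp [ 580.6 -295.8    7.8] yaw 53.35 F [-1.1 -0.3 -0.6] shift [-0.0004 -0.001  -0.1762] roll 0.35 gap 19.36380977763718
```

```bash
python3 - <<'E'
from fn import *
w=cam('wrist'); cellfit(w,312,190,100,[579,-297,0.92]); save('w3',w); print(robot.get_obs()['finger_gap'])
E
```

```text
cell [ 583.67054987 -290.28553512    0.96754331] 55.4361482886855 [-0.  0. -0.] 3009 4874.426819663495
18.86469253940579
```

View pics/w3.png

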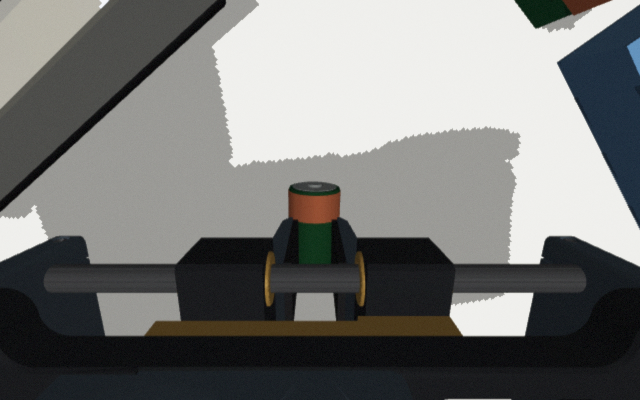

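The fingers closed to 19 mm with no grip force and overlap the top of the cell in the picture. So they seem to be above it. I'll check the tip geometry numerically before anything else.

```bash
python3 - <<'E'
from fn import *
w=cam('wrist'); o=robot.get_obs(); R=np.array(o['eef_rot']);p=np.array(o['tool_pos'])
for z in(0,-15,-30,-60):
  print(z,[proj(w,p+R@np.array([x,y,z]))[0].round(0).tolist() for x in(16,-16) for y in(-9.5,9.5)])
cp,_=ray(w,0,0); print('cam in tool',(R.T@(cp-p)).round(1), o['qpos'])
# silhouette: width of cell at copper
I=w[0].astype(int)
for v in (195,205,212): 
    r=np.where((I[v,250:380,0]>I[v,250:380,1]*1.35)&(I[v,250:380,0]>60))[0]+250; print(v,r.min(),r.max())
for u in (295,310,325,345): print(u,[tuple(I[v,u]) for v in range(212,240,3)])
E
```

```text
0 [[301.0, 205.0], [329.0, 205.0], [302.0, 249.0], [329.0, 249.0]]
-15 [[300.0, 212.0], [330.0, 212.0], [301.0, 259.0], [330.0, 259.0]]
-30 [[299.0, 220.0], [332.0, 220.0], [300.0, 269.0], [331.0, 269.0]]
-60 [[296.0, 239.0], [335.0, 239.0], [297.0, 297.0], [334.0, 297.0]]
cam in tool [  73.1   -0.5 -200.5] [-5.06931988e-01  5.46297459e-01  1.87977704e+00  2.92791171e-05
  7.15408103e-01  1.32706464e-01]
195 289 339
205 289 339
212 289 339
295 [(np.int64(112), np.int64(60), np.int64(38)), (np.int64(114), np.int64(62), np.int64(41)), (np.int64(109), np.int64(57), np.int64(38)), (np.int64(11), np.int64(12), np.int64(13)), (np.int64(15), np.int64(12), np.int64(11)), (np.int64(7), np.int64(6), np.int64(7)), (np.int64(15), np.int64(13), np.int64(15)), (np.int64(19), np.int64(19), np.int64(19)), (np.int64(9), np.int64(11), np.int64(15)), (np.int64(11), np.int64(10), np.int64(10))]
310 [(np.int64(139), np.int64(73), np.int64(47)), (np.int64(139), np.int64(74), np.int64(48)), (np.int64(140), np.int64(74), np.int64(48)), (np.int64(138), np.int64(71), np.int64(45)), (np.int64(30), np.int64(56)
[... 439 characters left out ...]
.int64(52), np.int64(28)), (np.int64(19), np.int64(52), np.int64(29)), (np.int64(13), np.int64(49), np.int64(24)), (np.int64(13), np.int64(49), np.int64(24)), (np.int64(19), np.int64(52), np.int64(27)), (np.int64(19), np.int64(53), np.int64(29))]
345 [(np.int64(153), np.int64(153), np.int64(148)), (np.int64(153), np.int64(152), np.int64(148)), (np.int64(154), np.int64(152), np.int64(149)), (np.int64(35), np.int64(42), np.int64(44)), (np.int64(28), np.int64(32), np.int64(37)), (np.int64(26), np.int64(32), np.int64(36)), (np.int64(28), np.int64(32), np.int64(37)), (np.int64(27), np.int64(32), np.int64(36)), (np.int64(23), np.int64(30), np.int64(33)), (np.int64(28), np.int64(33), np.int64(36))]
```

By the calibration, the visible finger ends (v≈220) lie about 28 mm above the reported TCP. Closing to 19 mm without touching also needs the tips to be above z≈30. The cell's width of 51 px confirms the camera height, so the real tips sit roughly 22–28 mm higher than reported. I'll open, go down 20 mm and then feel the way.

```bash
python3 -m creep '[[[0,0,0],0],[[0,0,0],0],[[0,0,0],0],[[0,0,0],0],[[0,0,0],0],[[0,0,0],0]]' 0.6 25; python3 -m creep '[[[0,0,0.005],0],[[0,0,0.01],0],[[0,0,0.015],0],[[0,0,0.018],0],[[0,0,0.018],0],[[0,0,0.018],0]]'; python3 - <<'E'
from fn import *
w=cam('wrist'); cellfit(w,312,210,90,[579,-297,0.92])
I=w[0].astype(int); print(robot.get_obs()['tool_pos'],robot.get_obs()['contact_force'])
E
```

```text
t: 3.77
tool_pos: [580.5, -295.7, 7.5]
eef_rot: [[0.597, 0.802, -0.0], [0.802, -0.597, 0.0], [0.0, -0.0, -1.0]]
contact_force: [-0.4, 0.1, -0.9]
finger_gap: 54.0
grip_force: 0.0
t: 4.27
tool_pos: [580.3, -295.6, -10.9]
eef_rot: [[0.597, 0.802, -0.001], [0.802, -0.597, 0.0], [-0.0, -0.001, -1.0]]
contact_force: [-0.7, -0.5, 0.1]
finger_gap: 54.7
grip_force: 0.0
cell [ 583.96204372 -289.68354547    0.96775802] 55.448450279930285 [-0. -0. -0.] 3764 5918.071093239589
[ 580.48064489 -295.69595995  -10.58353771] [ 0.1651189  -0.75196296  0.31882822]
```

```bash
python3 -m creep '[[[0,0,0.003],0],[[0,0,0.006],0],[[0,0,0.008],0],[[0,0,0.008],0]]' && python3 -m creep '[[[0,0,0],0],[[0,0,0],0],[[0,0,0],0],[[0,0,0],0],[[0,0,0],0],[[0,0,0],0]]' 0.2 25
```

```text
t: 4.65
tool_pos: [580.2, -295.6, -19.0]
eef_rot: [[0.597, 0.802, -0.001], [0.802, -0.597, 0.0], [-0.0, -0.001, -1.0]]
contact_force: [0.1, 0.0, 0.3]
finger_gap: 54.8
grip_force: 0.0
t: 5.15
tool_pos: [580.6, -295.8, -18.4]
eef_rot: [[0.597, 0.802, 0.0], [0.802, -0.597, -0.0], [0.0, 0.0, -1.0]]
contact_force: [0.1, 0.0, 0.5]
finger_gap: 32.5
grip_force: 24.9
```

The cell is gripped (32.5 mm, 25 N). I lift it and take it to the front right of the well, turning to line up with the base.

```bash
python3 -m creep '[[[0,0,-0.02],0],[[0,0,-0.05],0],[[0,0,-0.085],0],[[0,0,-0.12],0],[[0,0,-0.15],0],[[0.005,-0.015,-0.16],6],[[0.01,-0.03,-0.16],12],[[0.015,-0.045,-0.16],18]]'; python3 to.py 518 -200 140 1.3
```

```text
t: 5.82
tool_pos: [553.4, -256.6, 142.6]
eef_rot: [[0.819, 0.574, 0.002], [0.574, -0.819, -0.001], [0.001, 0.002, -1.0]]
contact_force: [0.9, 0.3, -0.8]
finger_gap: 32.8
grip_force: 24.9
t 5.82 tcp [ 553.4 -256.6  142.6] yaw 35.05 F [ 0.9  0.3 -0.8] shift [ 0.0035 -0.0667  0.0025] roll 33.75 gap 32.80789011724828
```

```bash
grep -n "" base.npy >/dev/null; python3 -c "
import numpy as np;print(np.load('base.npy'))"
```

```text
[ 5.08724084e+02 -4.69060848e+00  2.22548031e-02]
```

```bash
python3 -m creep '[[[0.001,-0.015,0],6],[[0.002,-0.03,0],12],[[0.003,-0.05,0],18],[[0.004,-0.067,0],25],[[0.004,-0.067,0],31],[[0.004,-0.067,0],34],[[0.004,-0.067,0],34],[[0.004,-0.067,0],34]]'; python3 - <<'E'
from fn import *
from to import to
to(505,-100,150,1.3); w=cam('wrist'); save('w4',w); b=np.load('base.npy'); 
for P in((-110,-150,70),(110,-150,70),(-28,-121,70),(44,-121,70),(-28,-29,70),(44,-29,70),(62,-75,66)): print(P,proj(w,B(b,P))[0].round(1))
E
```

```text
t: 6.48
tool_pos: [517.8, -199.8, 141.5]
eef_rot: [[1.0, 0.026, -0.0], [0.026, -1.0, 0.0], [-0.0, -0.0, -1.0]]
contact_force: [-0.9, -0.3, -2.1]
finger_gap: 32.6
grip_force: 24.9
t 6.48 tcp [ 517.8 -199.8  141.5] yaw 1.47 F [-0.9 -0.3 -2.1] shift [-0.0102 -0.1001 -0.0085] roll 0.17 gap 32.60022479237891
(-110, -150, 70) [269.7 309.8]
(110, -150, 70) [260.6  76.7]
(-28, -121, 70) [235.9 233.6]
(44, -121, 70) [230.8 156.8]
(-28, -29, 70) [138.1 233.2]
(44, -29, 70) [126.2 156.5]
(62, -75, 66) [178.2 135.5]
```

View pics/w4.png

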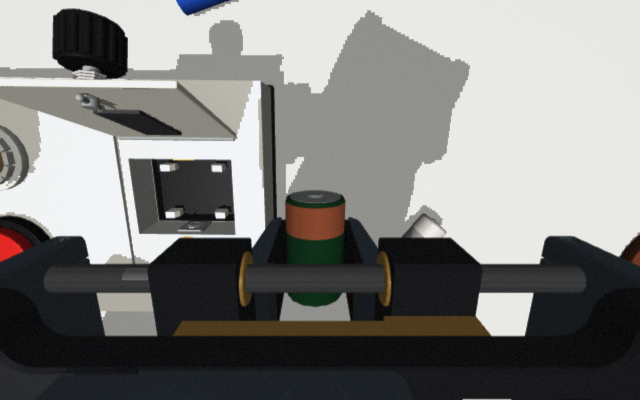

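The wrist view shows the well opening with corners at about (130,159), (232,159), (232,234) and (137,234), within 4 px of prediction. The ribs are at (168,167), (218,167), (174,212) and (221,213). The cell hangs straight, copper end forward (+x). Next I refine the base yaw from edge profiles.

```bash
python3 - <<'E'
import cv2,numpy as np
g=cv2.cvtColor(cv2.imread('pics/w4.png'),cv2.COLOR_BGR2GRAY).astype(float); g=cv2.GaussianBlur(g,(0,0),1)
def ed(a,lo):
    d=np.diff(a); i=[k for k in range(1,len(d)-1) if abs(d[k])>8 and abs(d[k])>=abs(d[k-1]) and abs(d[k])>abs(d[k+1])]
    return [(lo+k+.5,int(d[k])) for k in i]
for v in(100,120,145,165,180,195,210,225): print('v',v,ed(g[v,100:300],100))
for u in(150,165,180,195,205,225): print('u',u,ed(g[130:250,u],130))
E
```

```text
v 100 [(106.5, 8), (191.5, -10), (198.5, 20), (248.5, 19), (260.5, -42), (270.5, -18), (274.5, 39)]
v 120 [(109.5, -13), (158.5, 20), (215.5, -10), (220.5, 22), (241.5, 21), (261.5, -36), (270.5, -17), (274.5, 44)]
v 145 [(113.5, -47), (117.5, 41), (258.5, -23), (262.5, -33), (271.5, -19), (274.5, 40)]
v 165 [(116.5, -47), (120.5, 42), (128.5, -54), (152.5, -25), (159.5, 57), (168.5, -20), (174.5, -23), (177.5, -11), (210.5, 38), (221.5, -29), (224.5, -14), (230.5, 58), (258.5, -22), (262.5, -36), (271.5, -17), (275.5, 44), (285.5, 29)]
v 180 [(119.5, -52), (122.5, 44), (131.5, -53), (154.5, -26), (160.5, 10), (231.5, 60), (262.5, -47), (272.5, -16), (275.5, 45), (285.5, 32), (292.5, -27)]
v 195 [(121.5, -54), (124.5, 46), (133.5, -55), (156.5, -25), (161.5, 8), (232.5, 63), (263.5, -59), (272.5, -19), (276.5, 39), (286.5, -22)]
v 210 [(123.5, -47), (127.5, 49), (135.5, -57), (157.5, -26), (164.5, 15), (179.5, -12), (182.5, -17), (214.5, 14), (227.5, -18), (233.5, 65), (264.5, -55), (272.5, -17), (276.5, 44), (284.5, -29)]
v 225 [(126.5, -50), (129.5, 50), (137.5, -58), (187.5, 12), (208.5, 8), (234.5, 54), (264.5, -61), (285.5, 14)]
u 150 [(134.5, 39), (139.5, 28), (158.5, -53), (233.5, 54)]
u 165 [(135.5, 37), (140.5, 24), (158.5, -64), (163.5, 54), (170.5, -62), (211.5, 35), (217.5, -25), (220.5, 17), (233.5, 52)]
u 180 [(135.5, 36), (140.5, 27), (159.5, -62), (204.5, -9), (207.5, 27), (215.5, -27), (219.5, 26), (228.5, 26), (233.5, 45), (237.5, -68)]
u 195 [(136.5, 14), (140.5, 29), (159.5, -60), (212.5, -8), (220.5, 22), (224.5, 8), (229.5, 26), (231.5, -15), (233.5, 43), (237.5, -69)]
u 205 [(136.5, 12), (140.5, 28), (159.5, -59), (213.5, -11), (220.5, 15), (229.5, 8), (234.5, 44), (237.5, -69)]
u 225 [(137.5, 14), (140.5, 28), (159.5, -66), (163.5, 10), (204.5, -12), (208.5, 23), (212.5, 14), (217.5, -34), (220.5, 24), (234.5, 50), (237.5, -69)]
```

```bash
cat > wf.py <<'E'
from fn import *
def fitbase(w,Y,X,b0):
    # Y: (y,z,u,v) edges along x ; X: (x,z,u,v)
    def inv(b,P): c,s=np.cos(b[2]),np.sin(b[2]); d=P[:2]-b[:2]; return np.array([c*d[0]+s*d[1],-s*d[0]+c*d[1]])
    f=lambda b:[inv(b,onz(w,u,v,z))[1]-y for y,z,u,v in Y]+[inv(b,onz(w,u,v,z))[0]-x for x,z,u,v in X]
    r=least_squares(f,b0,x_scale=[1,1,.01]); return r.x,np.array(r.fun)
E
python3 - <<'E'
from wf import *
w=cam('wrist')
Y=[(-150,70,u,v) for u,v in((260.5,100),(261.5,120),(262.5,150),(263.3,185),(264.5,220))]
Y+=[(-121,66,u,v) for u,v in((230.5,165),(231.5,180),(232.5,195),(233.5,210),(234.5,225))]
Y+=[(-29,66,u,v) for u,v in((128.5,165),(131.5,180),(133.5,195),(135.5,210),(137.5,225))]
X=[(44,66,u,v) for u,v in((150,158.5),(180,159),(205,159.5),(225,159.5))]+[(-28,66,u,v) for u,v in((150,233.5),(180,233.5),(205,234.2),(225,234.5))]
b,f=fitbase(w,Y,X,np.load('base.npy')); print(b,f.round(1)); np.save('base2.npy',b); print(B(b,(8,-75,45)),np.degrees(b[2]))
E
```

```text
[ 5.07133416e+02 -3.13633621e+00  1.22055735e-02] [ 0.1 -0.2 -0.3 -0.1 -0.2  0.5  0.4  0.3  0.2  0.   0.3 -0.5 -0.3 -0.2
 -0.1 -0.2 -0.3 -0.4 -0.2  0.2  0.6  0.2  0.1]
[516.04821502 -78.03310751  45.        ] 0.69932784735744
```

```bash
python3 - <<'E'
from fn import *
from to import to
w=cam('wrist'); o=robot.get_obs(); R=np.array(o['eef_rot']);p=np.array(o['tool_pos'])
for x,dz in((28,0),(28,16.5),(28,-16.5),(30.5,0),(-30.5,16.5)): print(x,dz,proj(w,p+R@np.array([x,0,-34.9-dz]))[0].round(1))
a=w[0][185:310,315].astype(int); print([(185+i,a[i].tolist()) for i in range(0,24)]);print([(185+i,a[i].tolist()) for i in range(110,125)])
to(516,-78,140,.7)
E
```

```text
28 0 [315.2 201. ]
28 16.5 [315.3 209.6]
28 -16.5 [315.2 194. ]
30.5 0 [315.2 196.7]
-30.5 16.5 [315.2 310.8]
[(185, [148, 147, 145]), (186, [144, 144, 139]), (187, [147, 146, 141]), (188, [147, 145, 142]), (189, [141, 141, 139]), (190, [97, 98, 96]), (191, [68, 69, 68]), (192, [62, 64, 64]), (193, [58, 59, 59]), (194, [64, 68, 66]), (195, [98, 102, 99]), (196, [107, 111, 107]), (197, [106, 109, 106]), (198, [74, 76, 75]), (199, [63, 61, 61]), (200, [63, 66, 63]), (201, [62, 64, 64]), (202, [74, 77, 75]), (203, [49, 61, 55]), (204, [16, 39, 24]), (205, [24, 56, 32]), (206, [19, 53, 29]), (207, [26, 49, 26]), (208, [79, 56, 31])]
[(295, [19, 48, 30]), (296, [15, 45, 23]), (297, [15, 47, 26]), (298, [11, 46, 23]), (299, [18, 47, 24]), (300, [14, 46, 26]), (301, [15, 47, 24]), (302, [13, 46, 24]), (303, [11, 44, 20]), (304, [16, 48, 24]), (305, [16, 47, 25]), (306, [52, 71, 57]), (307, [128, 130, 125]), (308, [141, 141, 136]), (309, [147, 146, 142])]
t 6.63 tcp [ 517.8 -200.   141.5] yaw 1.44 F [ 0.   0.2 -1.7] shift [ 0.0012 -0.122   0.0015] roll 0.74 gap 32.492672840063896
```

```bash
python3 -m creep '[[[0,-0.03,0],0.7],[[-0.001,-0.06,0],0.7],[[-0.001,-0.09,0],0.7],[[-0.001,-0.115,0.02],0.7],[[-0.001,-0.122,0.045],0.7],[[-0.001,-0.122,0.07],0.7],[[-0.001,-0.122,0.07],0.7],[[-0.001,-0.122,0.07],0.7]]'; python3 - <<'E'
from fn import *
from to import to
to(513.5,-78,10.5,.7); w=cam('wrist'); save('w5',w); b=np.load('base2.npy')
for P in((-28,-121,66),(44,-121,66),(-28,-29,66),(44,-29,66)): print(P,proj(w,B(b,P))[0].round(1))
g=cv2.GaussianBlur(cv2.cvtColor(w[0],cv2.COLOR_RGB2GRAY).astype(float),(0,0),1)
def ed(a,lo):
    d=np.diff(a); return [(lo+k,int(d[k])) for k in range(1,len(d)-1) if abs(d[k])>12 and abs(d[k])>=abs(d[k-1]) and abs(d[k])>abs(d[k+1])]
for v in (170,185,200): print(v,ed(g[v,150:480],150))
for u in (270,285,315,340,360): print(u,ed(g[100:260,u],100))
E
```

```text
t: 7.3
tool_pos: [513.3, -77.8, 71.0]
eef_rot: [[1.0, 0.012, -0.002], [0.012, -1.0, 0.0], [-0.002, -0.001, -1.0]]
contact_force: [0.8, 0.2, -1.0]
finger_gap: 32.5
grip_force: 24.9
t 7.3 tcp [513.3 -77.8  71. ] yaw 0.7 F [ 0.8  0.2 -1. ] shift [0.0004 0.0002 0.0605] roll -0.0 gap 32.50021987127312
(-28, -121, 66) [378.1 267.4]
(44, -121, 66) [383.9 170.1]
(-28, -29, 66) [252.7 267.4]
(44, -29, 66) [247.  170.1]
170 [(219, -24), (233, -21), (235, 16), (259, -17), (371, 15), (384, 15), (395, -18), (397, 22), (466, 28)]
185 [(220, -25), (234, -22), (236, 16), (247, -26), (257, 14), (260, -32), (275, 23), (288, -15), (342, 17), (355, -19), (370, 34), (373, -16), (383, 30), (394, -18), (396, 23), (469, 28)]
200 [(221, -25), (235, -21), (237, 15), (248, -28), (260, -31), (370, 29), (382, 30), (393, -17), (395, 23), (473, 28)]
270 [(118, 14), (138, -19), (145, 28), (169, -43), (201, 13)]
285 [(145, 28), (169, -43), (173, 26), (176, 25), (184, -49)]
315 [(139, 19), (145, 29), (170, -42), (189, 14), (194, 16), (197, -15), (208, 14), (239, -16)]
340 [(138, 13), (145, 28), (169, -42), (173, 23), (183, -27), (204, 12)]
360 [(145, 28), (169, -43)]
```

The edges match the prediction within 1 px. I lower the cell into the well, slowly at the end.

```bash
python3 -m creep '[[[0,0,0.015],0],[[0,0,0.03],0],[[0,0,0.042],0],[[0,0,0.05],0],[[0,0,0.054],0],[[0,0,0.057],0],[[0,0,0.059],0],[[0,0,0.059],0]]'; python3 to.py 513.5 -78 10.5 .7
```

```text
t: 8.02
tool_pos: [514.1, -78.0, 12.7]
eef_rot: [[1.0, 0.011, 0.0], [0.011, -1.0, -0.0], [0.0, 0.0, -1.0]]
contact_force: [0.8, 0.1, -1.2]
finger_gap: 32.5
grip_force: 24.9
t 8.02 tcp [514.1 -78.   12.7] yaw 0.65 F [ 0.8  0.1 -1.2] shift [-0.0006  0.      0.0022] roll -0.05 gap 32.50026033711362
```

```bash
python3 -m creep '[[[0,0,0.001],0],[[0,0,0.002],0],[[0,0,0.002],0],[[0,0,0.002],0]]'
```

```text
t: 8.35
tool_pos: [514.1, -77.9, 10.7]
eef_rot: [[1.0, 0.011, 0.0], [0.011, -1.0, -0.0], [0.0, 0.0, -1.0]]
contact_force: [0.0, -0.1, -1.7]
finger_gap: 32.4
grip_force: 24.9
```

```bash
python3 -m creep '[[[0,0,0.0005],0],[[0,0,0.001],0],[[0,0,0.001],0]]'
```

```text
t: 8.6
tool_pos: [514.0, -77.9, 9.6]
eef_rot: [[1.0, 0.011, 0.0], [0.011, -1.0, -0.0], [0.0, 0.0, -1.0]]
contact_force: [-0.2, -0.1, 0.6]
finger_gap: 32.3
grip_force: 24.9
```

The weight has come off the wrist, so the cell is on the floor. I release.

```bash
python3 -m creep '[[[0,0,0],0],[[0,0,0],0],[[0,0,0],0],[[0,0,0],0]]' 0.5 && python3 -m creep '[[[0,0,-0.02],0],[[0,0,-0.05],0],[[0,0,-0.085],0],[[0,0,-0.125],0],[[0,0,-0.16],0],[[0,0,-0.175],0],[[0,0,-0.175],0],[[0,0,-0.175],0]]'; python3 - <<'E'
from fn import *
w=cam('wrist'); save('w6',w); b=np.load('base2.npy')
for P in((-28,-121,66),(44,-121,66),(-28,-29,66),(44,-29,66),(8-30.5,-75,61.5),(8+28,-75,61.5),(8,-75-16.5,45),(8,-75+16.5,45)): print(P,proj(w,B(b,P))[0].round(1))
E
```

```text
t: 8.93
tool_pos: [514.0, -77.9, 9.6]
eef_rot: [[1.0, 0.011, 0.0], [0.011, -1.0, -0.0], [0.0, 0.0, -1.0]]
contact_force: [-0.4, 0.3, 0.3]
finger_gap: 45.6
grip_force: 0.0
t: 9.6
tool_pos: [514.3, -78.0, 185.1]
eef_rot: [[1.0, 0.011, 0.002], [0.011, -1.0, -0.0], [0.002, 0.0, -1.0]]
contact_force: [-0.5, 0.5, -0.1]
finger_gap: 45.7
grip_force: 0.0
(-28, -121, 66) [357.2 219.4]
(44, -121, 66) [359.6 153. ]
(-28, -29, 66) [272.9 219.5]
(44, -29, 66) [270.4 153.1]
(-22.5, -75, 61.5) [315.  213.4]
(36, -75, 61.5) [315.  160.2]
(8, -91.5, 45) [329.6 183.1]
(8, -58.5, 45) [300.3 183.2]
```

View pics/w6.png

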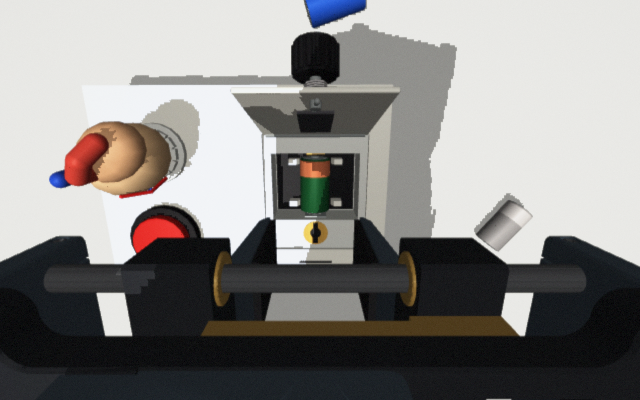

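The cell lies in the well at (315,185), copper (+) end towards the strip and straight between the ribs. Next is the hatch angle, from its free edge at v≈92, u 232–399.

```bash
python3 - <<'E'
from fn import *
w=cam('wrist'); b=np.load('base2.npy'); o=robot.get_obs()
for th in np.arange(1.7,2.15,.05):
    P=[B(b,(62-r*np.cos(th)+k*np.sin(th),y,66+r*np.sin(th)+k*np.cos(th))) for r,k,y in((121,0,-128),(121,0,-22),(121,4,-75),(105,39.5,-75))]
    print(th.round(2),proj(w,P).round(0).tolist(),P[3].round(0))
print(B(b,(62,-75,66)))
E
```

```text
1.7 [[401.0, 119.0], [230.0, 119.0], [315.0, 112.0], [315.0, 60.0]] [623. -77. 165.]
1.75 [[401.0, 109.0], [230.0, 109.0], [315.0, 102.0], [315.0, 53.0]] [628. -77. 162.]
1.8 [[401.0, 99.0], [230.0, 99.0], [315.0, 92.0], [315.0, 46.0]] [632. -77. 159.]
1.85 [[401.0, 89.0], [230.0, 89.0], [315.0, 83.0], [315.0, 40.0]] [637. -77. 156.]
1.9 [[401.0, 79.0], [230.0, 79.0], [315.0, 73.0], [315.0, 34.0]] [641. -77. 153.]
1.95 [[401.0, 70.0], [230.0, 70.0], [315.0, 64.0], [315.0, 28.0]] [646. -76. 149.]
2.0 [[400.0, 61.0], [230.0, 61.0], [315.0, 55.0], [315.0, 23.0]] [650. -76. 145.]
2.05 [[400.0, 52.0], [231.0, 52.0], [315.0, 47.0], [315.0, 19.0]] [654. -76. 141.]
2.1 [[399.0, 44.0], [232.0, 44.0], [315.0, 39.0], [315.0, 15.0]] [657. -76. 137.]
[570.04419272 -77.37402291  66.        ]
```

```bash
python3 -m creep '[[[0.03,0,-0.02],0],[[0.07,0,-0.02],0],[[0.11,0,-0.02],0],[[0.146,0,-0.02],0],[[0.146,0,0.015],0],[[0.146,0,0.045],0],[[0.146,0,0.062],0],[[0.146,0,0.062],0]]' 0.68; python3 to.py 590 -77 123 .7
```

```text
t: 10.37
tool_pos: [656.4, -75.7, 116.2]
eef_rot: [[1.0, 0.011, -0.009], [0.011, -1.0, 0.001], [-0.009, -0.001, -1.0]]
contact_force: [-0.6, -0.1, -0.6]
finger_gap: 61.7
grip_force: 0.0
t 10.37 tcp [656.4 -75.7 116.2] yaw 0.66 F [-0.6 -0.1 -0.6] shift [-0.0665  0.0005 -0.0062] roll -0.04 gap 61.66238507499568
```

```bash
python3 -m creep '[[[-0.015,0.001,0],0],[[-0.03,0.001,0],0],[[-0.043,0.001,0],0],[[-0.055,0.001,0],0],[[-0.067,0.001,0],0],[[-0.08,0.001,0],0],[[-0.093,0.001,0],0],[[-0.093,0.001,0],0]]'; python3 to.py 541 -77 117 .7
```

```text
t: 11.03
tool_pos: [564.8, -78.2, 122.5]
eef_rot: [[1.0, 0.011, -0.001], [0.011, -1.0, 0.0], [-0.001, -0.0, -1.0]]
contact_force: [-0.1, 0.6, 0.4]
finger_gap: 62.2
grip_force: 0.0
t 11.03 tcp [564.8 -78.2 122.5] yaw 0.64 F [-0.1  0.6  0.4] shift [-0.0238 -0.0015  0.0055] roll -0.06 gap 62.16826943481787
```

```bash
python3 -m creep '[[[-0.012,0,0.003],0],[[-0.024,0,0.006],0],[[-0.036,0,0.012],0],[[-0.048,0,0.02],0],[[-0.058,0,0.03],0],[[-0.068,0,0.042],0]]'; python3 - <<'E'
from fn import *
w=cam('wrist'); b=np.load('base2.npy'); o=robot.get_obs(); print(o['contact_force'],o['tool_pos'])
for th in (1.8,.7,.5,.4,.3):
    P=[B(b,(62-r*np.cos(th)+k*np.sin(th),y,66+r*np.sin(th)+k*np.cos(th))) for r,k,y in((121,4,-75),(60,4,-128),(60,4,-22),(105,39.5,-75))]
    print(th,proj(w,P).round(0).tolist())
save('w7',w)
E
```

```text
t: 11.53
tool_pos: [498.2, -79.1, 80.1]
eef_rot: [[1.0, 0.011, 0.001], [0.011, -1.0, -0.0], [0.001, 0.0, -1.0]]
contact_force: [2.0, -0.5, 0.5]
finger_gap: 62.1
grip_force: 0.6
[-4.20388152  1.23592963 -3.85357497] [494.86485378 -78.65987528  77.52171354]
1.8 [[312.0, 5.0], [424.0, 82.0], [202.0, 82.0], [313.0, -76.0]]
0.7 [[314.0, 308.0], [405.0, 197.0], [222.0, 197.0], [313.0, 258.0]]
0.5 [[314.0, 309.0], [400.0, 205.0], [227.0, 205.0], [313.0, 282.0]]
0.4 [[314.0, 307.0], [397.0, 207.0], [230.0, 207.0], [314.0, 288.0]]
0.3 [[314.0, 303.0], [395.0, 208.0], [233.0, 208.0], [314.0, 292.0]]
```

View pics/w7.png

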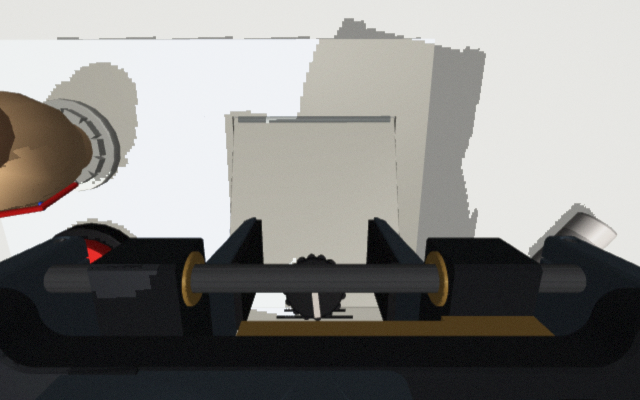

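The hatch has followed the fingers and lies nearly shut, its knob between them at (315,285). I push on down.

```bash
python3 -m creep '[[[-0.003,0,0.008],0],[[-0.006,0,0.016],0],[[-0.008,0,0.022],0],[[-0.01,0,0.028],0],[[-0.01,0,0.032],0],[[-0.01,0,0.032],0]]'
```

```text
t: 12.08
tool_pos: [488.5, -79.1, 47.7]
eef_rot: [[1.0, 0.011, -0.001], [0.011, -1.0, 0.0], [-0.001, -0.0, -1.0]]
contact_force: [-0.2, 0.2, 0.3]
finger_gap: 61.8
grip_force: 0.0
```

```bash
python3 -m creep '[[[0,0,0.002],0],[[0,0,0.004],0],[[0,0,0.004],0]]'; python3 -m creep '[[[0,0,0.001],0],[[0,0,0.002],0],[[0,0,0.002],0]]'
```

```text
t: 12.33
tool_pos: [489.1, -79.2, 44.4]
eef_rot: [[1.0, 0.011, 0.0], [0.011, -1.0, 0.0], [0.0, -0.0, -1.0]]
contact_force: [-0.1, 0.3, 0.6]
finger_gap: 62.0
grip_force: 0.0
t: 12.58
tool_pos: [489.1, -79.2, 42.5]
eef_rot: [[1.0, 0.011, 0.0], [0.011, -1.0, -0.0], [0.0, 0.0, -1.0]]
contact_force: [-0.9, -0.5, 0.3]
finger_gap: 61.8
grip_force: 0.0
```

```bash
python3 -m creep '[[[0,0,0.001],0],[[0,0,0.002],0],[[0,0,0.002],0]]'; python3 -m creep '[[[0,0,0.001],0],[[0,0,0.002],0],[[0,0,0.002],0]]';  python3 -m creep '[[[0,0,0.001],0],[[0,0,0.001],0]]'
```

```text
t: 12.83
tool_pos: [489.1, -79.2, 40.8]
eef_rot: [[1.0, 0.011, -0.0], [0.011, -1.0, 0.0], [-0.0, -0.0, -1.0]]
contact_force: [-2.8, 0.5, 6.3]
finger_gap: 61.9
grip_force: 3.5
t: 13.08
tool_pos: [489.2, -79.3, 40.4]
eef_rot: [[1.0, 0.012, -0.001], [0.012, -1.0, 0.0], [-0.001, -0.0, -1.0]]
contact_force: [-16.9, 3.1, 47.8]
finger_gap: 61.7
grip_force: 24.1
t: 13.25
tool_pos: [489.3, -79.3, 40.1]
eef_rot: [[1.0, 0.012, -0.001], [0.012, -1.0, 0.0], [-0.001, -0.0, -1.0]]
contact_force: [-24.9, 5.3, 68.9]
finger_gap: 62.1
grip_force: 34.1
```

The hatch is shut: the force rose sharply at TCP z≈41, which puts the real tips 29 mm above the reported TCP. I back off upward and locate the knob.

```bash
python3 -m creep '[[[0,0,-0.01],0],[[0,0,-0.04],0],[[0,0,-0.075],0],[[-0.025,0,-0.095],0],[[-0.05,0,-0.095],0],[[-0.05,0,-0.095],0],[[-0.05,0,-0.095],0],[[-0.05,0,-0.095],0]]'; python3 - <<'E'
from fn import *
w=cam('wrist'); b=np.load('base2.npy'); o=robot.get_obs(); save('w8',w); print(o['tool_pos'],o['contact_force'])
K=B(b,(-43,-75,105.5)); print('knob',K,proj(w,[K,K+[15,0,0],K-[15,0,0],K+[0,15,0]]).round(1).tolist())
for th in(0,.05,.1): print(th,proj(w,[B(b,(62-121*np.cos(th)+4*np.sin(th),y,66+121*np.sin(th)+4*np.cos(th))) for y in(-128,-22)]).round(1).tolist())
g=w[0].max(2)
c=proj(w,K)[0].astype(int)
for v in range(c[1]-36,c[1]+40,4): print(v,''.join('#' if g[v,u]<45 else ('+' if g[v,u]<120 else '.') for u in range(c[0]-60,c[0]+60,2)))
E
```

```text
t: 13.92
tool_pos: [439.4, -79.9, 132.6]
eef_rot: [[1.0, 0.011, 0.001], [0.011, -1.0, -0.0], [0.001, 0.0, -1.0]]
contact_force: [0.3, -0.4, 0.6]
finger_gap: 62.0
grip_force: 0.0
[439.59057604 -79.84919381 132.46625191] [ 0.19074167  0.56475486 -0.05139676]
knob [465.05201386 -78.65557631 105.5       ] [[313.9, 182.6], [314.1, 162.7], [313.6, 201.8], [293.9, 182.4]]
0 [[374.4, 192.2], [253.6, 192.3]]
0.05 [[375.7, 193.5], [252.2, 193.6]]
0.1 [[377.2, 194.4], [250.8, 194.5]]
146 ............................................................
150 ............................................................
154 ............................................................
158 .............................++..+..........................
162 .........................+###########+......................
166 .......................###############+.....................
170 ......................##################....................
174 .....................####################...................
178 .....................####################+..................
182 .....................####################...................
186 .....................+########..+########...................
190 ......................########+.+######+....................
194 ......................++######+..######+....................
198 .........................++####..####.......................
202 ................................+...........................
206 ............................................................
210 ......................++++...++++++++++++...................
214 ............................................................
218 ++................++++++++++++++++++++++++++................
```

The knob is seen at about (314,181), within about 1 mm of the predicted place, and its mark points towards -x. I move over it with a 30° pre-turn and go down.

```bash
python3 -m creep '[[[0.01,0,0],-6],[[0.02,-0.001,0],-12],[[0.026,-0.001,0],-18],[[0.026,-0.001,0.02],-24],[[0.026,-0.001,0.04],-30],[[0.026,-0.001,0.06],-30],[[0.026,-0.001,0.068],-30],[[0.026,-0.001,0.068],-30]]'; python3 to.py 465.8 -78.7 54.5 30
```

```text
t: 14.63
tool_pos: [464.1, -78.2, 62.6]
eef_rot: [[0.861, 0.509, -0.004], [0.509, -0.861, 0.001], [-0.003, -0.003, -1.0]]
contact_force: [-0.6, 0.5, -0.2]
finger_gap: 61.9
grip_force: 0.0
t 14.63 tcp [464.1 -78.2  62.6] yaw 30.62 F [-0.6  0.5 -0.2] shift [0.0013 0.0014 0.0081] roll 0.62 gap 61.94578478473534
```

```bash
python3 -m creep '[[[0,0,0.004],0],[[0,0,0.009],0],[[0,0,0.009],0],[[0,0,0.009],0]]'; python3 to.py 465.8 -78.7 54.5 30;  python3 -m creep '[[[0,0,0],0],[[0,0,0],0],[[0,0,0],0],[[0,0,0],0],[[0,0,0],0],[[0,0,0],0]]' 0.2 6
```

```text
t: 14.97
tool_pos: [465.3, -78.5, 55.9]
eef_rot: [[0.86, 0.51, 0.001], [0.51, -0.86, -0.0], [0.0, 0.0, -1.0]]
contact_force: [-0.0, 0.9, 0.2]
finger_gap: 61.8
grip_force: 0.0
t 14.97 tcp [465.3 -78.5  55.9] yaw 30.64 F [-0.   0.9  0.2] shift [0.0004 0.0004 0.0014] roll 0.64 gap 61.83911764763395
t: 15.47
tool_pos: [465.5, -78.9, 55.8]
eef_rot: [[0.86, 0.51, 0.001], [0.51, -0.86, -0.001], [0.001, 0.001, -1.0]]
contact_force: [0.8, -4.8, -0.7]
finger_gap: 30.0
grip_force: 6.0
```

```bash
python3 -m creep '[[[0,0.0005,0],0],[[0,0.0005,0],0],[[0,0.0005,0],0]]'
```

```text
t: 15.72
tool_pos: [465.5, -79.0, 55.7]
eef_rot: [[0.86, 0.51, 0.0], [0.51, -0.86, -0.0], [0.0, 0.0, -1.0]]
contact_force: [0.4, -3.5, 0.2]
finger_gap: 29.5
grip_force: 6.0
```

```bash
python3 -m creep '[[[0,0.001,0],0],[[0,0.001,0],0],[[0,0.001,0],0]]' - 25; python3 -m creep '[[[0,0,0.003],0],[[0,0,0.006],0],[[0,0,0.009],0],[[0,0,0.011],0],[[0,0,0.011],0]]'
```

```text
t: 15.97
tool_pos: [465.4, -79.4, 55.4]
eef_rot: [[0.86, 0.51, -0.001], [0.51, -0.86, 0.001], [-0.0, -0.001, -1.0]]
contact_force: [-1.2, 4.8, 1.4]
finger_gap: 29.6
grip_force: 25.0
t: 16.38
tool_pos: [465.7, -79.6, 44.7]
eef_rot: [[0.86, 0.51, -0.0], [0.51, -0.86, 0.0], [-0.0, -0.001, -1.0]]
contact_force: [-4.7, 3.7, 12.1]
finger_gap: 29.5
grip_force: 25.0
```

```bash
python3 -m creep '[[[0,0,0],6],[[0,0,0],12],[[0,0,0],18],[[0,0,0],24],[[0,0,0],30],[[0,0,0],30]]'; python3 - <<'E'
from h import *
o=robot.get_obs();print(o['moment'],o['contact_force'],o['qpos'])
E
```

```text
t: 16.88
tool_pos: [465.6, -79.6, 44.7]
eef_rot: [[1.0, 0.005, -0.0], [0.005, -1.0, 0.0], [-0.0, -0.0, -1.0]]
contact_force: [-3.7, 4.3, 9.9]
finger_gap: 29.2
grip_force: 25.0
[ 0.73566938  0.55349595 -0.03491983] [-3.71534536  4.25139498  9.93248145] [-2.18731718e-01  2.60530212e-01  2.23589357e+00  3.30645870e-04
  6.45594739e-01  1.34728574e+00]
```

```bash
python3 -m creep '[[[0,0,0],6],[[0,0,0],12],[[0,0,0],18],[[0,0,0],24],[[0,0,0],30],[[0,0,0],30]]'; python3 -m creep '[[[0,0,0],3],[[0,0,0],6],[[0,0,0],6]]';python3 - <<'E'
from h import *
o=robot.get_obs();print(o['moment'],o['contact_force'],o['qpos'])
E
```

```text
t: 17.38
tool_pos: [465.6, -79.6, 44.7]
eef_rot: [[0.868, -0.496, -0.0], [-0.496, -0.868, 0.0], [-0.001, -0.0, -1.0]]
contact_force: [-3.3, 3.9, 10.7]
finger_gap: 29.9
grip_force: 25.0
t: 17.63
tool_pos: [465.6, -79.5, 44.7]
eef_rot: [[0.814, -0.581, -0.001], [-0.581, -0.814, 0.0], [-0.001, 0.0, -1.0]]
contact_force: [-2.7, 4.2, 10.3]
finger_gap: 29.2
grip_force: 25.0
[ 0.86861846  0.73560529 -0.0592306 ] [-2.72945114  4.15712818 10.28947797] [-2.18688269e-01  2.60514818e-01  2.23597054e+00  3.83737137e-04
  6.45724352e-01  1.97207535e+00]
```

Turned 66° so far, with no stop felt. I turn on in small steps, watching the moment.

```bash
python3 -m creep '[[[0,0,0],3],[[0,0,0],6],[[0,0,0],6]]';python3 -c "
from h import *
print(robot.get_obs()['moment'])"; python3 -m creep '[[[0,0,0],3],[[0,0,0],6],[[0,0,0],6]]';python3 -c "
from h import *
print(robot.get_obs()['moment'])"; python3 -m creep '[[[0,0,0],3],[[0,0,0],6],[[0,0,0],6]]';python3 -c "
from h import *
print(robot.get_obs()['moment'])"
```

```text
t: 17.88
tool_pos: [465.6, -79.5, 44.7]
eef_rot: [[0.748, -0.663, -0.001], [-0.663, -0.748, 0.0], [-0.001, 0.0, -1.0]]
contact_force: [-3.3, 3.9, 11.2]
finger_gap: 29.2
grip_force: 25.0
[0.85180342 0.67992616 0.00289457]
t: 18.13
tool_pos: [465.6, -79.5, 44.7]
eef_rot: [[0.675, -0.738, -0.001], [-0.738, -0.675, 0.0], [-0.001, 0.0, -1.0]]
contact_force: [-3.4, 5.2, 11.0]
finger_gap: 29.7
grip_force: 25.0
[ 0.90237713  0.69152698 -0.02502365]
t: 18.38
tool_pos: [465.7, -79.6, 44.8]
eef_rot: [[0.595, -0.804, -0.0], [-0.804, -0.595, 0.0], [-0.0, 0.0, -1.0]]
contact_force: [-2.9, 4.4, 9.5]
finger_gap: 29.3
grip_force: 25.0
[0.76985463 0.55494356 0.40073561]
```

The moment jumped to 0.4 N m at about 84°: that is the stop. I ease off and release.

```bash
python3 -m creep '[[[0,0,0],-0.5],[[0,0,0],-0.5],[[0,0,0],-0.5],[[0,0,0],-0.5],[[0,0,0],-0.5]]' 0.62; python3 -m creep '[[[0,0,-0.02],0],[[0,0,-0.05],0],[[0,0,-0.08],0],[[0,0,-0.085],7],[[-0.02,-0.02,-0.085],0],[[-0.02,-0.02,-0.085],0]]'; python3 to.py 440 -80 132 0.7
```

```text
t: 18.8
tool_pos: [465.6, -79.8, 44.4]
eef_rot: [[0.604, -0.797, -0.0], [-0.797, -0.604, 0.0], [-0.0, 0.0, -1.0]]
contact_force: [0.7, 0.5, 0.3]
finger_gap: 56.1
grip_force: 0.0
t: 19.3
tool_pos: [470.2, -50.0, 130.3]
eef_rot: [[0.609, -0.793, 0.002], [-0.793, -0.609, 0.0], [0.001, -0.001, -1.0]]
contact_force: [-0.2, -0.2, -1.2]
finger_gap: 57.0
grip_force: 0.0
t 19.3 tcp [470.2 -50.  130.3] yaw -52.51 F [-0.2 -0.2 -1.2] shift [ 0.0054  0.0422 -0.0017] roll -53.21 gap 56.97125544817404
```

Now I go back to the earlier view pose to check knob height and mark numerically.

```bash
python3 -m creep '[[[0.001,0.01,0],-7],[[0.002,0.02,0],-14],[[0.003,0.03,0],-21],[[0.005,0.042,-0.001],-28],[[0.005,0.042,-0.001],-35],[[0.005,0.042,-0.001],-42],[[0.005,0.042,-0.001],-48],[[0.005,0.042,-0.001],-53]]'; python3 - <<'E'
from fn import *
import time
w=cam('wrist');w=cam('wrist'); b=np.load('base2.npy'); o=robot.get_obs(); print(o['tool_pos'],o['t'])
for z in(105.5,97.5):
    K=B(b,(-43,-75,z)); print(z,proj(w,[K,K+[15,0,0],K-[15,0,0],K+[0,15,0],K-[0,15,0]]).round(1).tolist())
g=w[0].max(2); c=proj(w,K)[0].astype(int)
for v in range(c[1]-32,c[1]+46,3): print(v,''.join('#' if g[v,u]<45 else ('+' if g[v,u]<120 else '.') for u in range(c[0]-80,c[0]+80,2)))
E
```

```text
t: 19.97
tool_pos: [438.9, -81.3, 130.3]
eef_rot: [[1.0, 0.008, -0.0], [0.008, -1.0, 0.0], [-0.0, -0.0, -1.0]]
contact_force: [0.5, 0.8, 0.2]
finger_gap: 56.7
grip_force: 0.0
[438.9013716  -81.22104076 130.321849  ] 20.0667
105.5 [[312.0, 182.4], [312.3, 162.3], [311.8, 201.9], [291.9, 182.2], [332.2, 182.7]]
97.5 [[312.1, 180.3], [312.4, 160.9], [311.9, 199.2], [292.7, 180.1], [331.6, 180.6]]
148 ................................................................................
151 ................................................................................
154 ........................................................................+.......
157 .....................................+#++#+.............................+.......
160 ..................................++##########..........................+.......
163 ..................................##############........................+.......
166 ................................#################...............................
169 ...............................+#################+..............................
172 ...................
[... 806 characters left out ...]
....................
202 ................................................................................
205 ................................................................................
208 ................................................................................
211 ...............................++++++++############.............................
214 ................................................................................
217 ............................+++++++++++###+++#++++####...............++.........
220 ..........++###++.................................................+######+......
223 ........+########.........+++++....+++++++++++++++++++++++........#########+....
```

```bash
python3 - <<'E'
from fn import *
w=cam('wrist'); save('w9',w); b=np.load('base2.npy')
for f in('w8','w9'):
    g=cv2.cvtColor(cv2.imread(f'pics/{f}.png'),cv2.COLOR_BGR2GRAY).astype(float)
    out=[]
    for u in (303,306,324,327): # bottom edge 100-level crossing
        a=g[186:206,u]; i=np.where(a>100)[0]; i=[k for k in i if (a[k:]>90).all()][0]; out.append(round(186+i-1+(100-a[i-1])/(a[i]-a[i-1]),1))
    print(f,out)
def side(c,z): return proj(c,B(b,(-43,-75,z)))[0].round(1)
for n in('scene','side'):
    c=cam(n); print(n,side(c,105.5),side(c,97.5)); k=side(c,100).astype(int); g=c[0].max(2)
    for v in range(k[1]-10,k[1]+14): print(v,''.join('#' if g[v,u]<50 else('+' if g[v,u]<100 else '.') for u in range(k[0]-16,k[0]+16)))
E
```

```text
w8 [np.float64(198.1), np.float64(198.6), np.float64(200.0), np.float64(195.8)]
w9 [np.float64(197.1), np.float64(197.1), np.float64(195.7), np.float64(191.3)]
scene [266.2 211.9] [266.5 214.5]
203 ................................
204 ................................
205 ................................
206 ................................
207 ................................
208 ................................
209 ................................
210 ................................
211 ................................
212 ................................
213 ................................
214 ..............+++++++++.........
215 ...........+++##+++###++........
216 ++++......++#####+#####+........
217 +++++.....++###########+........
218 ++++++....++###########+........
219 ++++++.....+###########+........
220 +++++++....+###########++.......
221 ++++++++...+###########++.......
222 ++++++.....+###########++.......
223 +++++......+###########+........
224 +..........++#########++........
225 ............++#######++.........
226 .............+++###+++..........
side [361.8 159.5]
[... 202 characters left out ...]
5 .......................+++++++++
156 ..........................++++++
157 .............................++.
158 ...............++++.............
159 .............++++++++...........
160 ............++++++++++..........
161 ............+++++++++++.........
162 ...........++++++.+++++.........
163 ...........++++++.+++++.........
164 ...........++++++.+++++.........
165 ...........++++++++++++.........
166 ...........++++++++++++.........
167 ...........++++++#+++++........+
168 ............++++++++++......++.+
169 .............++++++++.......+.+.
170 ..............++++++.......++.+.
171 ...........................+.+.+
172 .............................+.+
173 ............................+.++
```

```bash
python3 - <<'E'
from fn import *
b=np.load('base2.npy'); t=np.linspace(0,6.28,60)
for n in('scene','side'):
    c=cam(n)
    for zt in(105.5,97.5):
        P=proj(c,[B(b,(-43+15*np.cos(a),-75+15*np.sin(a),z)) for a in t for z in(zt,zt-24)]); print(n,zt,P.min(0).round(1),P.max(0).round(1))
    print('corner',proj(c,[B(b,(-110,-150,70)),B(b,(110,-150,70)),B(b,(-110,150,70))]).round(1).tolist())
E
```

```text
scene 105.5 [260.  208.3] [273.  223.4]
scene 97.5 [260.3 210.9] [273.2 226. ]
corner [[226.2, 230.6], [302.0, 264.2], [295.6, 176.9]]
side 105.5 [355.8 155.8] [367.1 169.1]
side 97.5 [355.5 157.8] [366.7 171. ]
corner [[390.2, 158.7], [323.3, 137.5], [354.4, 234.4]]
```

Both outside cameras show the knob at its pressed height, and its mark has turned about 80° clockwise. I hand the job in.

```bash
python3 -c "
from workcell import ticket; print(ticket.finish_job())"
```

```text
the job is handed in; nothing more can be done
None
```

I handed the job in at about 20 s of the 64 s: the cell lies in the well with its + end towards the brass strip, the hatch is shut, and the knob is pushed in and turned to its stop; the hand-in returned no verdict, and the fingers pressed the hatch with about 69 N for a moment while shutting it.

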